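Clip the slice stop onto the bread guide

ROBOT

A 6-joint arm with a two-finger parallel gripper is mounted at the origin on the work surface. World frame = base frame: x ahead of the robot, y to its left, z up, the work surface at z = 0. Lengths are in mm, angles in rad, forces in N, time in s.
With the tool pointing down it reaches from about 350 to 875 mm from the base axis. Payload 4.2 kg.
Tool frame: the origin (TCP) lies at the very end of the fingers, on their centre line; the grasp point (between the pads) lies 19 mm behind it; z points along the fingers, y is the line along which they close (so a half turn about z gives the same grasp; the last joint's range is limited). The gripper opens to 85 mm and grips with 20 to 120 N. Pads are 22 mm wide; open, the fingers measure 114 mm over their backs; the gripper's body (76 mm by 85 mm) begins 54 mm behind the grasp point. The pads swing forward as they close: fully open they stand 13 mm farther back than shut.
Start: joints at [1.455, 0.385, 0.008, 0, -1.194, -0.259], TCP at [228.771, 581.604, 231.312] pointing down, gripper open.
Joint ranges: [-3.14, 3.14], [-1.21, 2.06], [-1.07, 1.41], [-3.16, 2.05], [-2.99, -0.16], [-3.1, 3.1]. Speed limits (rad/s): [2.79, 2.79, 3.14, 3.14, 3.14, 3.14].

INTERFACE

Orientations are given as a unit quaternion [x, y, z, w].
In Python, from bench import read_state, get_image, camera_model, job_done gives the robot as it stands.
- The arm moves only by the shell command python3 -m handwheel 'ROWS'. ROWS is JSON, a list of rows, each a list of 7 numbers: the shift along the tool's x, y, z in m, then the turn, a rotation vector about the tool's x, y, z in rad, then the gripper's target within -1 to 1 (fully open at 1, half-way at 0, shut at -1). In form: [[dx, dy, dz, wx, wy, wz, jaw], ...]. A call has 1 to 10 rows; each row is the pose to reach, as a shift and turn from the pose commanded when the call began, along the tool's axes at that moment; what a row does not reach only later rows make up. A row lasts 1/8 s, in which the tool goes at most 62.5 mm and 10.7 degrees, less where a joint would pass 70% of its speed; a pose out of reach is approached as far as the arm can. A call with a gripper value outside its range is refused whole. The fingers move at their own pace and stop on an object; the grip force is fixed at half the most. Time passes only in rows, so rows that repeat a pose let the fingers close. It gives the time, the measured TCP pose, the force, the opening and the grip force at its end, in the units of the state.
- read_state(): the state, without advancing time (a new reading comes with each control period).
- get_image(name): name is "side" or "top" or "wrist"; returns (picture, depth): 480x640x3 uint8, blue, green, red; 480x640 float32, mm along the optical axis (not along the pixel's ray), 0 where there is no reading.
- camera_model(name): a dict with "K" (3x3 intrinsics, pixels), "rvec" (rotation vector, rad) and "tvec" (3), from world to camera coordinates, as OpenCV has them; the wrist camera has in their place "hand_eye" (4x4, takes a point from camera to tool coordinates, whose origin is the TCP and whose axes are the flange's). Camera axes: x right, y down, z forward; pixel columns grow to the right and rows downward; lengths in mm; the calibration is good to about 2 mm. A picture is of the moment at which its call begins: read the wrist's pose just before it. camera_model takes no time and is no camera call.
- job_done(): hands the job in; it is judged then, once.
The state is a dict: "clock": time; "joints": joint angles; "joint_vel": joint speeds; "joint_efforts": joint torques, N m; "position": TCP position; "ee_rot": TCP orientation; "contact_force": force on the tool from outside, world axes, zero at the start; "wrist_torque": the same for the moment, N m; "gripper_width": finger opening in mm; "grasp_force": force on a finger pad.
Only numpy, scipy, OpenCV 4.12 (cv2) and the standard library are available. Lean on these libraries where they do the work, as an engineer would, in place of code of your own. Each camera call takes 0.05 s, during which the arm holds its last target. There are 200 camera calls.

TASK

Set the slice stop on the bread-slicing guide: squeeze the green self-closing clip open, lift it out of its cradle and lower it, still open, around the upright fence at the blue stripe. Press it down gently until its orange sprung foot rests on the fence's top edge and is pushed about half-way in, never all the way to its stop, then let the clip close so that it grips the fence by itself with the foot still clearly pushed in, upright and in line, and leave it there. Leave the other things on the table alone.

Things in the scene. Friction and masses are not known exactly. Their poses are not given: they have to be found in the camera images.
- clip: Green self-closing clip (like reverse tweezers or a clothes-peg), 0.13 kg, handles above, jaws below. Origin: middle of its square steel cross bar (7 x 7 mm, 76 mm long along its x), which rests in the cradle's notches. z is up; the levers swing in its y-z plane.
- handles (a point): Midway between the clip's two handle bars, 42 mm above its origin. The bars are green, round, along x, 10 mm thick, 32 mm long. Over their outsides: 56 mm shut, 46 mm gripping the fence, 28 mm fully squeezed (a stop; they then stand 45 mm above the origin). Pinch them along the clip's y: 8 N to start, 13 N fully squeezed, so 20 to 25 N of grip is enough.
- jaws (a point): Midway between the jaw tips, 40 mm below the clip's origin: two black rubber rollers along x, 10 mm thick, 24 mm long (lowest point 45 mm below the origin). Gap 3 mm shut, 28 mm fully open. They press on the fence with about 10 N each.
- jaw_l (a joint): Angle of the clip's lever on its +y side (the other mirrors it): 0 = shut, about 0.11 rad = gripping the fence, 0.32 rad = squeezed fully open. Its own spring shuts it.
- foot (a joint): Orange sprung foot (18 x 10 mm) in the throat of the clip, between the jaws: how far it is pushed up into the clip, in m. 0 = free, its underside then 18 mm below the clip's origin; travel 12 mm, to its stop. Spring: 0.5 N to start, plus 0.6 N per mm (4 N half-way, 7.7 N at the stop). While the fingers open and until the jaws bite, it can lift the clip by some mm: keep pressing.
- cradle: Fixed stand for the clip: wooden foot 100 x 60 x 10 mm with two steel posts at x = -30 and +30 mm, notched at the top; origin under its centre. The clip's cross bar lies along the cradle's x, 73.5 mm above the table, its jaws hanging free between the posts. Lift straight up; the notch ears are 6 mm high.
- guide: Fixed bread-slicing guide: wooden board 260 (x) x 160 x 18 mm, origin under its centre. Its upright fence, a brown plate 12 mm thick (y), 184 mm long (x), stands on the middle, along x. Its height is adjustable and not measured: level top edge 82 to 102 mm above the table; find it by touch. At x = -98 and 98 mm stand end posts, 12 x 30 mm, up to 68 mm above the table.
- mark (a point): Middle of the blue stripe (14 mm wide) that runs across the guide's board, on the fence's centre plane at board height (18 mm above the table), 35 mm from the board's centre towards its +x; axes as the guide's. The clip's bar must end above this point, along the fence.
- mug: Blue mug, 80 mm wide, 90 mm high; bystander.
- plates: Stack of white plates, 176 mm wide, 41 mm high; bystander.
- jam: Jam jar with a red cap, 64 mm wide, 100 mm high; bystander.
- tissue_box: White tissue box, 120 x 180 x 80 mm; bystander.
Not all that is in view belongs to the job. Of the things shaped like the cradle, the wooden one is meant.

How it is judged:
By the outcome, as a careful person would: the job done as asked, in the order asked, and still so for the second after the job is handed in, with the robot touching nothing.
It also fails if it takes over 48 s, if anything falls off the work surface, if the arm or the gripper's body presses on something with over 40 N, if the wrist force passes 120 N, or if a joint passes its speed limit or range.

## Working session

There is one attempt and no reset: what is moved stays moved. The work goes in short steps, Python scripts to look and compute and a shell command to move; the robot and the scene stay as the last step left them, time stands still between calls to the robot, and variables do not carry over. Pictures are saved under pics/ and viewed, at most 10 in all, crops included, and the job is handed in when it is done.

```bash
mkdir -p pics; ls
cat > h.py <<'E'
import numpy as np, cv2
from bench import read_state, get_image, camera_model
from scipy.spatial.transform import Rotation as R
def pose(cam, st=None):
    m=camera_model(cam); K=np.array(m["K"],float)
    if cam=="wrist":
        T=np.eye(4); T[:3,:3]=R.from_quat(st["ee_rot"]).as_matrix(); T[:3,3]=st["position"]
        W=T@np.array(m["hand_eye"],float); return K,W[:3,:3],W[:3,3]
    Rm=cv2.Rodrigues(np.array(m["rvec"],float))[0]; t=np.array(m["tvec"],float).ravel()
    return K,Rm.T,-Rm.T@t
def onplane(P,uv,z):
    K,Rw,c=P; uv=np.atleast_2d(uv).astype(float)
    d=(np.linalg.inv(K)@np.c_[uv,np.ones(len(uv))].T).T@Rw.T
    return c+d*((z-c[2])/d[:,2])[:,None]
def cloud(P,dep):
    K,Rw,c=P; v,u=np.mgrid[:480,:640]
    p=np.stack([(u-K[0,2])/K[0,0]*dep,(v-K[1,2])/K[1,1]*dep,dep],-1)
    return p@Rw.T+c
E
python3 - <<'E'
from h import *
s=read_state(); print(s)
ims=[]
for n in("top","side","wrist"):
    im,d=get_image(n); np.savez(f"pics/{n}0.npz",im=im,d=d); cv2.imwrite(f"pics/{n}0.png",im); ims.append(im)
    print(n,pose(n,s)[2])
E
```

```text
pics
{'clock': 0.0, 'joints': array([ 1.45455780e+00,  3.85541103e-01,  6.61562952e-03, -5.08998827e-04,
       -1.19398193e+00, -2.58588405e-01]), 'joint_vel': array([-0.00167871, -0.00165454,  0.00059333,  0.00042382,  0.00155713,
        0.00081378]), 'joint_efforts': array([ 6.38580082e-05, -3.92292273e+01,  1.88401276e+01,  4.18616831e+00,
       -4.60582698e-03, -5.84176803e-06]), 'position': array([228.5919491 , 581.06640116, 230.22542953]), 'ee_rot': array([ 9.82471366e-01, -1.86410421e-01, -1.60881667e-04,  1.06968934e-03]), 'contact_force': array([ 0.52682988, -0.91031801,  0.32815624]), 'wrist_torque': array([ 0.04148066, -0.01171042,  0.02300525]), 'grasp_force': 0.0, 'gripper_width': 85.63466766757162}
top [ 390.57562109   88.17639871 1214.49883701]
side [ 287.80974789 -753.87542548  826.77146032]
wrist [298.2593851  555.29940698 371.83501096]
```

View pics/top0.png

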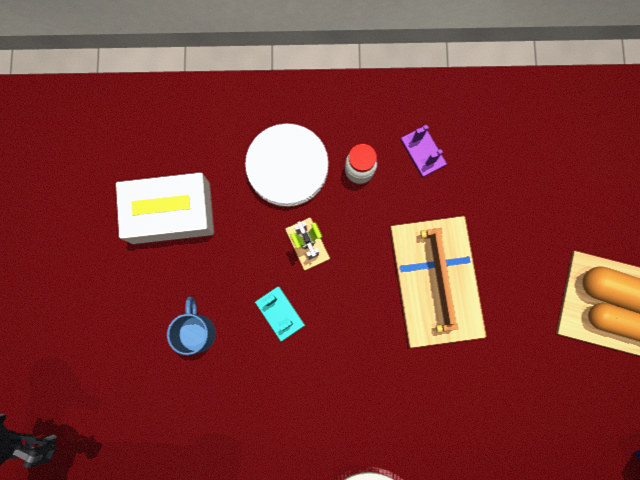

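View pics/side0.png

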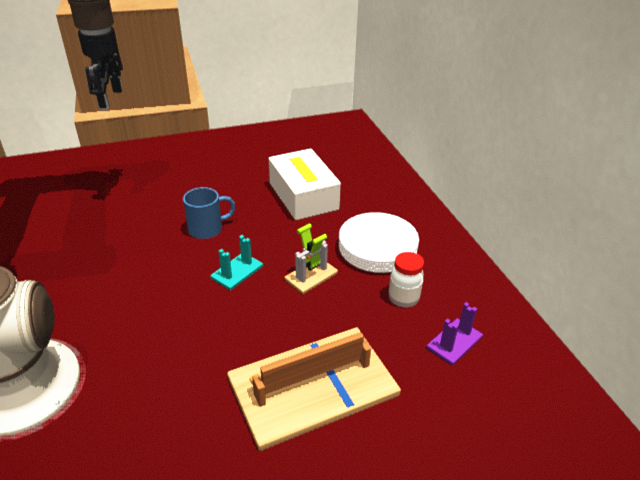

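The top view shows the clip (green) at about (307,239), on the wooden cradle at (308,244). The lookalikes are the turquoise cradle at (280,313) and the purple one at (424,150), and I choose the wooden one. The guide board is at (438,282), with its stripe from (402,268) to (470,261) and the fence from (436,235) to (448,325).

Run:
```python
from h import *
z=np.load("pics/top0.npz"); im,d=z["im"],z["d"]; P=pose("top"); C=cloud(P,d)
hsv=cv2.cvtColor(im,cv2.COLOR_BGR2HSV)
def comp(lo,hi,roi):
    m=cv2.inRange(hsv,lo,hi); r=np.zeros_like(m); x0,y0,x1,y1=roi; r[y0:y1,x0:x1]=255; return m&r
def biggest(m):
    return max(cv2.findContours(m,cv2.RETR_EXTERNAL,cv2.CHAIN_APPROX_NONE)[0],key=cv2.contourArea)
# board
def rect(m,zz):
    c=biggest(m)[:,0]; w=onplane(P,c,zz)[:,:2].astype(np.float32); r=cv2.minAreaRect(w); return r,cv2.boxPoints(r).round(0).tolist()
wood=comp((12,40,120),(30,200,255),(385,205,495,355)); print("board",rect(wood,18))
cr=comp((12,30,110),(25,200,255),(280,210,335,275)); print("cradle",rect(cv2.morphologyEx(cr,cv2.MORPH_CLOSE,np.ones((9,9))),10))
bl=comp((100,120,60),(130,255,255),(385,205,495,355))
v,u=np.nonzero(bl); w=onplane(P,np.c_[u,v],18)[:,:2]; 
r=cv2.minAreaRect(w.astype(np.float32)); print("stripe",r)
g=comp((35,100,60),(55,255,255),(280,210,335,275)); 
v,u=np.nonzero(g); c=C[v,u]; print("green n",len(u),c.mean(0),np.percentile(c[:,2],[0,25,50,75,100]))
n,l,st,ce=cv2.connectedComponentsWithStats(g)
for i in range(1,n):
    if st[i,4]>5: vv,uu=np.nonzero(l==i); print(st[i],onplane(P,ce[i],115), np.median(C[vv,uu],0))
# fence: points by depth higher than 70
B=C[205:355,385:495].reshape(-1,3); f=B[(B[:,2]>74)&(B[:,2]<115)]
print("fence",len(f),np.percentile(f[:,2],[5,50,95]),cv2.minAreaRect(f[:,:2].astype(np.float32)))
# steel bits above 60
B=C[210:275,280:335].reshape(-1,3);
for a,b in((60,90),(100,130)):
    f=B[(B[:,2]>a)&(B[:,2]<b)]; print(a,len(f),f.mean(0) if len(f) else 0, cv2.minAreaRect(f[:,:2].astype(np.float32)))
cv2.imwrite("pics/crop1.png",cv2.resize(im[205:280,270:345],None,fx=7,fy=7,interpolation=cv2.INTER_CUBIC))
```

```text
board (((488.9803466796875, -155.6813201904297), (259.8792724609375, 160.92784118652344), 7.028249263763428), [[350.0, -92.0], [370.0, -251.0], [628.0, -220.0], [608.0, -60.0]])
cradle (((572.7228393554688, 118.5406494140625), (101.44013214111328, 61.972434997558594), 23.844026565551758), [[514.0, 126.0], [539.0, 70.0], [632.0, 111.0], [607.0, 167.0]])
stripe ((523.6282958984375, -151.67259216308594), (12.369729042053223, 147.55191040039062), 6.999733924865723)
green n 226 [572.70745905 117.64977064 103.36111765] [ -5.9705894   91.39133685 106.24856766 118.45344734 124.73178303]
[308 223  14  18 117] [[577.82774867 101.92789447 115.        ]] [578.73623946 102.22799748 108.53436701]
[290 233  15  15 107] [[563.50276021 134.34926959 115.        ]] [565.3280361  134.01760991 106.12951659]
fence 749 [78.11433859 93.07592814 97.20863205] ((488.8439025878906, -154.82821655273438), (183.51864624023438, 13.724858283996582), 7.243812561035156)
60 278 [571.84025595 118.77919402  77.07829005] ((573.0059204101562, 118.58802032470703), (74.81825256347656, 32.73761749267578), 31.23032569885254)
100 204 [572.53237815 118.9562806  116.41305702] ((572.7639770507812, 119.15992736816406), (32.543819427490234, 55.9998893737793), 23.695846557617188)
```

View pics/crop1.png

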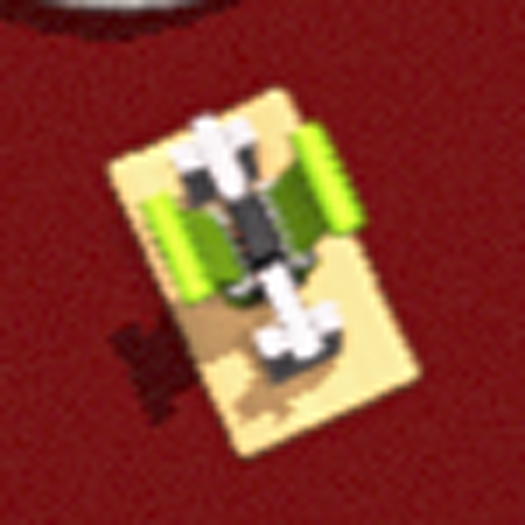

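The crop confirms the green clip on the wooden cradle, with its bars about 56 mm apart and the steel bar along 23.8°. The sizes match: cradle 101x62, board 260x161, fence 184 long and about 95 high. Next I compute the tool-frame moves.

```bash
cat >> h.py <<'E'
def togo(xyz,ang):
    s=read_state(); Rt=R.from_quat(s["ee_rot"]); a=np.radians(ang)
    Rg=R.from_matrix(np.array([[np.cos(a),np.sin(a),0],[np.sin(a),-np.cos(a),0],[0,0,-1]]))
    print("clock",round(s["clock"],2),"pos",s["position"].round(1),"F",s["contact_force"].round(1),"w",round(s["gripper_width"],1),"gf",s["grasp_force"],
     "\nshift m",(Rt.inv().apply(np.array(xyz)-s["position"])/1000).round(4),"turn",(Rt.inv()*Rg).as_rotvec().round(4))
E
python3 -c "
from h import *
togo([572.7,118.8,200],23.8)"
```

```text
clock 0.15 pos [228.6 581.2 230.5] F [-0.4 -0.1  0.9] w 85.4 gf 0.0 
shift m [0.4895 0.3043 0.031 ] turn [ 1.600e-03  6.000e-04 -7.903e-01]
```

```bash
python3 -m handwheel '[[0.49,0.304,0.03,0,0,-0.79,1],[0.49,0.304,0.03,0,0,-0.79,1],[0.49,0.304,0.03,0,0,-0.79,1],[0.49,0.304,0.03,0,0,-0.79,1],[0.49,0.304,0.03,0,0,-0.79,1],[0.49,0.304,0.03,0,0,-0.79,1],[0.49,0.304,0.03,0,0,-0.79,1],[0.49,0.304,0.03,0,0,-0.79,1],[0.49,0.304,0.03,0,0,-0.79,1],[0.49,0.304,0.03,0,0,-0.79,1]]'; python3 -m handwheel '[[0,0,0,0,0,0,1],[0,0,0,0,0,0,1]]'
python3 - <<'E'
from h import *
togo([572.7,118.8,92.5],23.8)
s=read_state(); im,d=get_image("wrist"); P=pose("wrist",s)
hsv=cv2.cvtColor(im,cv2.COLOR_BGR2HSV); g=cv2.inRange(hsv,(35,100,60),(55,255,255))
C=cloud(P,d); m=(g>0)&(C[...,2]>105)&(C[...,2]<130)
f=C[m]; print(len(f),f.mean(0),f[:,2].max(),cv2.minAreaRect(f[:,:2].astype(np.float32)))
cv2.imwrite("pics/w1.png",im)
E
```

```text
clock: 1.4
position: [574.5, 116.5, 200.4]
ee_rot: [0.979, 0.204, -0.001, 0.0]
contact_force: [0.5, 1.2, -0.3]
gripper_width: 85.3
grasp_force: 0.0
clock: 1.65
position: [572.9, 120.2, 201.3]
ee_rot: [0.978, 0.207, -0.0, -0.0]
contact_force: [-0.8, 0.3, 0.1]
gripper_width: 85.3
grasp_force: 0.0
clock 1.65 pos [572.9 120.2 201.3] F [-0.8  0.3  0.1] w 85.3 gf 0.0 
shift m [-0.0007  0.0012  0.1088] turn [-0.0003  0.0002  0.0008]
1591 [573.09992659 120.8224833  117.16098196] 120.85353105756161 ((572.2064208984375, 120.51107788085938), (31.990859985351562, 54.9306755065918), 23.7619686126709)
```

The wrist camera agrees with the top view to 2 mm, so I go straight down.

```bash
python3 -m handwheel '[[0,0,0.04,0,0,0,1],[0,0,0.07,0,0,0,1],[0,0,0.09,0,0,0,1],[0,0,0.1,0,0,0,1],[0,0,0.108,0,0,0,1],[0,0,0.108,0,0,0,1],[0,0,0.108,0,0,0,1]]'
```

```text
clock: 2.58
position: [573.9, 119.6, 94.1]
ee_rot: [0.978, 0.206, 0.001, -0.0]
contact_force: [0.5, -0.4, 0.1]
gripper_width: 85.4
grasp_force: 0.0
```

```bash
python3 -m handwheel '[[0,0,0,0,0,0,0.45],[0,0,0,0,0,0,0.4],[0,0,0,0,0,0,0.3],[0,0,-0.001,0,0,0,0.2],[0,0,-0.002,0,0,0,0.1],[0,0,-0.003,0,0,0,0],[0,0,-0.004,0,0,0,-0.1],[0,0,-0.005,0,0,0,-0.2],[0,0,-0.006,0,0,0,-0.3],[0,0,-0.006,0,0,0,-0.34]]'; python3 -m handwheel '[[0,0,0,0,0,0,-0.38],[0,0,0,0,0,0,-0.38],[0,0,0,0,0,0,-0.38]]'
python3 -c "
from h import *
im,d=get_image('wrist'); cv2.imwrite('pics/w2.png',im)
im,d=get_image('side'); cv2.imwrite('pics/w2b.png',cv2.resize(im[190:310,230:390],None,fx=4,fy=4))
cv2.imwrite('pics/w2c.png',np.hstack([cv2.resize(cv2.imread('pics/w2.png'),(400,300)),cv2.resize(cv2.imread('pics/w2b.png'),(400,300))]))"
```

```text
clock: 3.82
position: [574.3, 118.3, 101.0]
ee_rot: [0.978, 0.206, 0.001, 0.001]
contact_force: [-0.8, -3.7, 7.1]
gripper_width: 28.8
grasp_force: 13.2
clock: 4.2
position: [574.4, 118.2, 101.2]
ee_rot: [0.978, 0.206, 0.001, 0.001]
contact_force: [-1.3, -5.0, 7.9]
gripper_width: 27.0
grasp_force: 21.0
```

View pics/w2c.png

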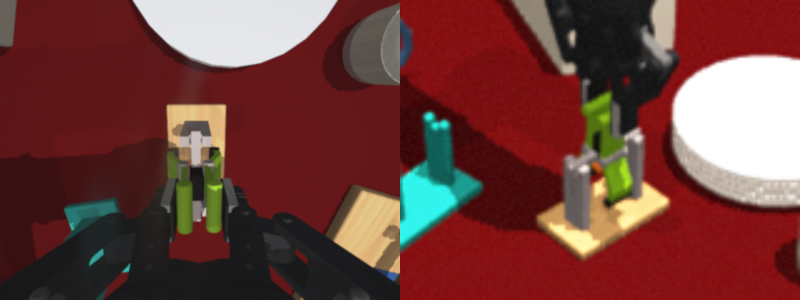

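The pads hold both bars, squeezed to 27 mm at 21 N (bars at about (185,205) and (215,205) in the left half). The bar is still in its cradle, so I lift.

```bash
python3 -m handwheel '[[0,0,-0.004,0,0,0,-0.38],[0,0,-0.01,0,0,0,-0.38],[0,0,-0.02,0,0,0,-0.38],[0,0,-0.04,0,0,0,-0.38],[0,0,-0.07,0,0,0,-0.38],[0,0,-0.1,0,0,0,-0.38],[0,0,-0.11,0,0,0,-0.38],[0,0,-0.11,0,0,0,-0.38],[0,0,-0.11,0,0,0,-0.38]]'
python3 - <<'E'
from h import *
togo([523.7,-151.0,211],7.1)
im,d=get_image("side"); cv2.imwrite("pics/s3.png",cv2.resize(im[130:290,230:430],(800,640))[20:620])
E
```

```text
clock: 5.42
position: [572.6, 119.2, 207.8]
ee_rot: [0.979, 0.206, -0.001, 0.0]
contact_force: [0.6, -1.0, -2.1]
gripper_width: 26.9
grasp_force: 20.6
clock 5.42 pos [572.6 119.2 207.8] F [ 0.6 -1.  -2.1] w 26.9 gf 20.608102083206177 
shift m [-0.1537  0.2275 -0.0029] turn [-0.      0.0029  0.2911]
```

View pics/s3.png

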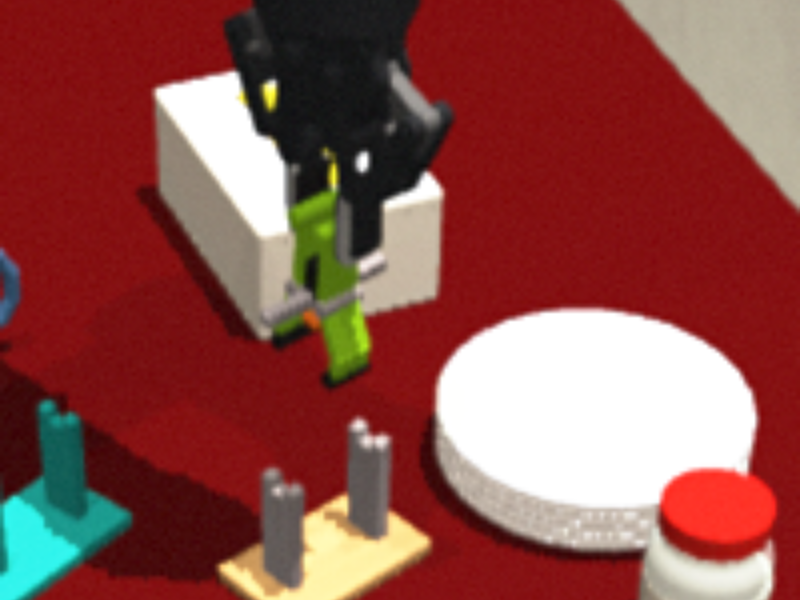

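The clip is lifted clear and open, jaws at about (285,335) and (345,375), and the cradle is empty. I carry it over to the mark.

```bash
python3 -m handwheel '[[-0.035,0.05,-0.003,0,0,0.1,-0.38],[-0.07,0.1,-0.003,0,0,0.2,-0.38],[-0.1,0.15,-0.003,0,0,0.291,-0.38],[-0.13,0.19,-0.003,0,0,0.291,-0.38],[-0.145,0.215,-0.003,0,0,0.291,-0.38],[-0.154,0.2275,-0.003,0,0,0.291,-0.38],[-0.154,0.2275,-0.003,0,0,0.291,-0.38],[-0.154,0.2275,-0.003,0,0,0.291,-0.38]]'
python3 - <<'E'
from h import *
togo([523.6,-150.8,211],7.1)
s=read_state(); im,d=get_image("wrist"); P=pose("wrist",s); cv2.imwrite("pics/w4.png",im); np.savez("pics/w4.npz",im=im,d=d)
C=cloud(P,d)
# fence top points
X=C.reshape(-1,3); f=X[(X[:,2]>78)&(X[:,2]<110)&(abs(X[:,1]+155)<40)&(abs(X[:,0]-489)<130)]
print("fence",len(f),np.percentile(f[:,2],[5,50,95]) ,cv2.minAreaRect(f[:,:2].astype(np.float32)))
t=f[f[:,2]>np.percentile(f[:,2],95)-5]; 
for x0 in range(400,600,20):
    q=t[abs(t[:,0]-x0)<10]
    if len(q)>20: print(x0,len(q),np.percentile(q[:,1],[2,98]).round(1),np.median(q[:,2]).round(1))
hsv=cv2.cvtColor(im,cv2.COLOR_BGR2HSV); b=cv2.inRange(hsv,(100,120,50),(130,255,255))
m=(b>0)&(abs(C[...,2]-18)<12)&(abs(C[...,1]+155)<90)&(abs(C[...,0]-520)<50); v,u=np.nonzero(m); w=onplane(P,np.c_[u,v],18)
print("stripe",len(w),cv2.minAreaRect(w[:,:2].astype(np.float32)),w[:,1].min(),w[:,1].max())
E
```

```text
clock: 6.48
position: [524.5, -150.2, 212.0]
ee_rot: [0.998, 0.062, -0.0, -0.0]
contact_force: [0.1, 0.6, -0.8]
gripper_width: 27.4
grasp_force: 20.7
clock 6.47 pos [ 524.5 -150.2  212. ] F [ 0.1  0.6 -0.8] w 27.4 gf 20.71360945701599 
shift m [-0.001   0.0005  0.001 ] turn [-0.0003  0.0004  0.0011]
fence 1931 [92.20773769 93.42519041 94.51403009] ((487.7552490234375, -154.6778564453125), (183.92706298828125, 11.62731647491455), 7.1701579093933105)
400 187 [-170.4 -159.2] 93.5
420 226 [-168.8 -158. ] 93.5
440 146 [-166.6 -160.5] 93.4
460 28 [-164.7 -160.5] 93.3
500 81 [-157.3 -152.8] 93.6
520 196 [-156.5 -150.5] 93.4
540 332 [-154.5 -141.6] 93.5
560 485 [-151.6 -139.5] 93.4
580 234 [-149.4 -138.1] 93.3
stripe 1321 ((522.111083984375, -150.25253295898438), (11.343496322631836, 147.5287322998047), 7.164563179016113) -223.6996472848736 -76.81817677491739
```

View pics/w4.png

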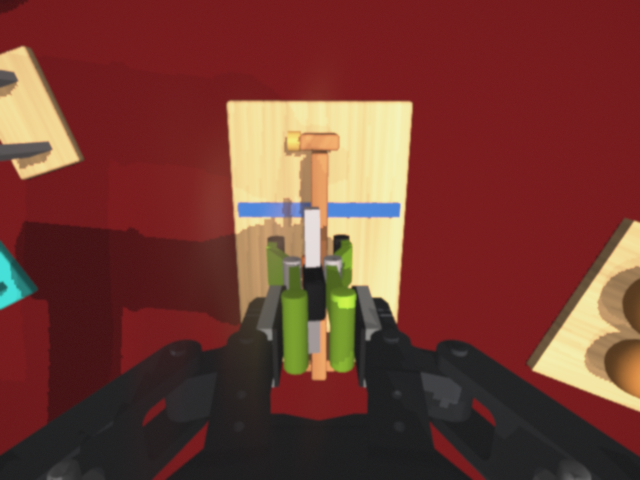

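The wrist view shows the clip over the fence: jaws at (276,243) and (342,242), bar end at (313,212), fence at u≈319 and stripe at v≈210. I check the held bar's offset from that depth image.

Run:
```python
from h import *
z=np.load("pics/w4.npz"); im,d=z["im"],z["d"]; H=np.array(camera_model("wrist")["hand_eye"],float); K=np.array(camera_model("wrist")["K"],float)
v,u=np.mgrid[:480,:640]; p=np.stack([(u-K[0,2])/K[0,0]*d,(v-K[1,2])/K[1,1]*d,d],-1)@H[:3,:3].T+H[:3,3]
for n,(r0,r1,c0,c1) in dict(bar=(208,265,300,326),barnear=(322,352,306,322),jl=(236,248,266,286),jr=(235,247,332,352),foot=(225,262,320,330)).items():
    q=p[r0:r1,c0:c1].reshape(-1,3); q=q[(q[:,2]>-40)&(q[:,2]<90)]
    print(n,len(q),np.median(q,0).round(1) if len(q) else "", np.percentile(q,[2,98],axis=0).round(1).tolist() if len(q) else "")
hb=p[285:375,280:360]; g=cv2.inRange(cv2.cvtColor(im,cv2.COLOR_BGR2HSV),(30,80,40),(60,255,255))[285:375,280:360]>0
q=hb[g]; print("handles",np.percentile(q,[2,50,98],axis=0).round(1).tolist())
```

```text
bar 938 [23.2 -3.7 25.4] [[5.9, -9.2, 24.0], [36.7, 0.2, 41.8]]
barnear 430 [-28.2  -3.4  25.2] [[-38.1, -6.0, -18.7], [2.0, 0.2, 26.6]]
jl 206 [  9.6 -25.1  62.4] [[5.9, -30.2, 52.1], [10.8, -20.7, 69.4]]
jr 211 [ 9.8 12.8 64.5] [[5.7, 8.0, 53.1], [11.0, 17.4, 71.4]]
foot 40 [11.5  3.1 28.8] [[5.5, 0.2, 25.0], [11.9, 4.6, 42.7]]
handles [[-15.8, -14.1, -21.7], [1.8, 2.3, -19.2], [14.9, 12.8, 9.9]]
```

The clip hangs rolled about 3.8° in the grip: the bar is at y=-3.6 and the jaws at -6.1, against handles at -0.6. This fits the side force felt when gripping. I turn the tool -0.066 about its x to set the clip upright, shift it, and measure again.

```bash
python3 -m handwheel '[[-0.001,0.0015,0,-0.03,0,0,-0.38],[-0.001,0.0015,0,-0.066,0,0,-0.38],[-0.001,0.0015,0.02,-0.066,0,0,-0.38],[-0.001,0.0015,0.02,-0.066,0,0,-0.38],[-0.001,0.0015,0.02,-0.066,0,0,-0.38]]'
python3 - <<'E'
from h import *
s=read_state(); im,d=get_image("wrist"); P=pose("wrist",s); C=cloud(P,d)
th=np.radians(7.15); c0=np.array([523,-150.5]); ex=np.array([np.cos(th),np.sin(th)]); ey=np.array([-ex[1],ex[0]])
G=np.stack([(C[...,:2]-c0)@ex,(C[...,:2]-c0)@ey,C[...,2]],-1)  # guide frame about mark
def rep(n,m): q=G[m]; print(n,m.sum(),np.median(q,0).round(1),np.percentile(q,[3,97],axis=0).round(1).tolist())
hsv=cv2.cvtColor(im,cv2.COLOR_BGR2HSV); zb=s["position"][2]-25.4
v,u=np.mgrid[:480,:640]
grn=cv2.inRange(hsv,(30,80,40),(60,255,255))>0
bar=(abs(G[...,2]-zb)<3)&(abs(G[...,1])<8)&(abs(G[...,0])<42)&~grn
rep("bar",bar); rep("barfar",bar&(G[...,0]>15)); rep("barnear",bar&(G[...,0]<-15))
dark=(hsv[...,2]<60)&(G[...,2]<zb-20)&(G[...,2]>zb-60)&(abs(G[...,1])<35)&(abs(G[...,0])<20)
for sg in(1,-1): rep("jaw%d"%sg,dark&(sg*G[...,1]>0))
h=grn&(G[...,2]>zb+35)
for sg in(1,-1): rep("hand%d"%sg,h&(sg*(G[...,1]-1)>0))
rep("fence",(abs(G[...,2]-93.5)<3)&(abs(G[...,1])<15)&(abs(G[...,0]+35)<95))
print(s["position"],s["contact_force"]); cv2.imwrite("pics/w5.png",im)
E
```

```text
clock: 7.15
position: [524.0, -152.3, 192.9]
ee_rot: [0.997, 0.062, 0.002, 0.033]
contact_force: [-0.4, 0.0, -1.1]
gripper_width: 27.0
grasp_force: 20.7
bar 1466 [1.450e+01 1.000e-01 1.675e+02] [[-36.2, -6.2, 165.7], [36.8, 5.9, 168.9]]
barfar 718 [2.690e+01 1.000e-01 1.676e+02] [[15.8, -3.2, 166.2], [37.4, 3.5, 168.7]]
barnear 384 [-29.1  -0.6 167.5] [[-38.0, -3.2, 166.5], [-20.4, 2.4, 168.6]]
  return _methods._mean(a, axis=axis, dtype=dtype,
  ret = um.true_divide(
Traceback (most recent call last):
IndexError: index -1 is out of bounds for axis 0 with size 0
```

The bar is now centred over the mark to within 1 mm, with its centre at 164 mm and its foot underside at 146. Contact is expected near TCP z≈140, so I lower along world vertical, with a slight -y component because of the tilt.

```bash
python3 -m handwheel '[[0,-0.0007,0.01,0,0,0,-0.38],[0,-0.0013,0.02,0,0,0,-0.38],[0,-0.002,0.03,0,0,0,-0.38],[0,-0.0026,0.039,0,0,0,-0.38],[0,-0.0029,0.044,0,0,0,-0.38],[0,-0.0029,0.044,0,0,0,-0.38],[0,-0.0029,0.044,0,0,0,-0.38]]'
```

```text
clock: 8.07
position: [523.8, -152.6, 148.5]
ee_rot: [0.998, 0.062, 0.002, 0.033]
contact_force: [0.1, -0.3, -1.1]
gripper_width: 26.6
grasp_force: 20.7
```

```bash
python3 -m handwheel '[[0,0,0,0,0,0,-0.38]]'; python3 -m handwheel '[[0,-0.0003,0.004,0,0,0,-0.38],[0,-0.0003,0.004,0,0,0,-0.38]]';python3 -m handwheel '[[0,-0.0001,0.002,0,0,0,-0.38],[0,-0.0001,0.002,0,0,0,-0.38]]'; python3 -m handwheel '[[0,-0.0001,0.002,0,0,0,-0.38],[0,-0.0001,0.002,0,0,0,-0.38]]'
```

```text
clock: 8.2
position: [523.8, -152.6, 148.6]
ee_rot: [0.998, 0.062, 0.002, 0.033]
contact_force: [-0.5, 0.5, -1.5]
gripper_width: 26.5
grasp_force: 20.7
clock: 8.45
position: [523.2, -152.5, 143.9]
ee_rot: [0.998, 0.062, 0.002, 0.033]
contact_force: [0.4, 0.6, -1.4]
gripper_width: 27.0
grasp_force: 20.7
clock: 8.7
position: [523.4, -152.6, 142.0]
ee_rot: [0.998, 0.062, 0.002, 0.033]
contact_force: [0.3, 1.0, -1.2]
gripper_width: 26.6
grasp_force: 20.7
clock: 8.95
position: [523.7, -152.6, 140.2]
ee_rot: [0.998, 0.062, 0.002, 0.033]
contact_force: [-0.2, 0.4, -0.7]
gripper_width: 27.0
grasp_force: 20.7
```

```bash
for i in 1 2; do python3 -m handwheel '[[0,-0.0001,0.0015,0,0,0,-0.38],[0,-0.0001,0.0015,0,0,0,-0.38],[0,-0.0001,0.0015,0,0,0,-0.38]]' | sed -n '2p;4p'; python3 -m handwheel '[[0,0,0,0,0,0,-0.38]]'| sed -n '2p;4p'; done
```

```text
position: [523.7, -152.6, 138.9]
contact_force: [0.1, 1.0, 0.4]
position: [523.7, -152.6, 138.9]
contact_force: [-0.3, 0.1, 0.2]
position: [523.7, -152.6, 137.3]
contact_force: [0.6, 0.2, 1.2]
position: [523.6, -152.6, 137.3]
contact_force: [0.7, 0.9, 1.5]
```

The foot touched at TCP z≈140.8 and the force rises 0.65 N/mm, matching its spring. I press to about 6.5 mm.

```bash
python3 -m handwheel '[[0,-0.0001,0.0015,0,0,0,-0.38],[0,-0.0002,0.003,0,0,0,-0.38],[0,-0.0002,0.003,0,0,0,-0.38],[0,-0.0002,0.003,0,0,0,-0.38]]' ; python3 -m handwheel '[[0,0,0,0,0,0,-0.36],[0,0,0.0003,0,0,0,-0.3],[0,0,0.0006,0,0,0,-0.25],[0,0,0.0009,0,0,0,-0.2],[0,0,0.001,0,0,0,-0.2]]'
```

```text
clock: 10.45
position: [523.7, -152.6, 134.4]
ee_rot: [0.998, 0.062, 0.002, 0.033]
contact_force: [0.6, -0.4, 3.5]
gripper_width: 26.9
grasp_force: 20.9
clock: 11.08
position: [523.6, -152.5, 133.2]
ee_rot: [0.998, 0.062, 0.002, 0.033]
contact_force: [-0.7, 2.2, 2.3]
gripper_width: 34.3
grasp_force: 11.5
```

```bash
python3 -m handwheel '[[0,-0.0001,0.001,0,0,0,-0.2],[0,-0.0001,0.0018,0,0,0,-0.18],[0,-0.0002,0.0025,0,0,0,-0.14],[0,-0.0002,0.003,0,0,0,-0.1],[0,-0.0002,0.003,0,0,0,-0.1]]'; python3 -m handwheel '[[0,0,0,0,0,0,-0.1]]'
```

```text
clock: 11.7
position: [523.6, -152.6, 130.3]
ee_rot: [0.998, 0.062, 0.002, 0.033]
contact_force: [0.5, 3.0, 4.3]
gripper_width: 38.4
grasp_force: 11.1
clock: 11.82
position: [523.6, -152.6, 130.3]
ee_rot: [0.998, 0.062, 0.002, 0.033]
contact_force: [0.4, 3.0, 4.2]
gripper_width: 38.3
grasp_force: 11.1
```

Side force is +3 N in y, so the +y jaw touches first. I ease the tool towards +y and see.

```bash
python3 -m handwheel '[[0,-0.001,-0.0005,0,0,0,-0.1],[0,-0.002,-0.001,0,0,0,-0.1],[0,-0.002,-0.001,0,0,0,-0.1]]'
python3 - <<'E'
from h import *
s=read_state(); im,d=get_image("wrist"); P=pose("wrist",s); C=cloud(P,d)
th=np.radians(7.15); c0=np.array([523,-150.5]); ex=np.array([np.cos(th),np.sin(th)]); ey=np.array([-ex[1],ex[0]])
G=np.stack([(C[...,:2]-c0)@ex,(C[...,:2]-c0)@ey,C[...,2]],-1)
def rep(n,m):
    q=G[m]; print(n,m.sum(), np.percentile(q,[3,50,97],axis=0).round(1).tolist() if m.sum() else "")
grn=cv2.inRange(cv2.cvtColor(im,cv2.COLOR_BGR2HSV),(30,80,40),(60,255,255))>0
bar=(abs(G[...,2]-107)<7)&(abs(G[...,1])<8)&(abs(G[...,0])<42)&~grn
rep("barfar",bar&(G[...,0]>19)); rep("barnear",bar&(G[...,0]<-20))
rep("handles",grn&(G[...,2]>140)); rep("jaws",grn&(G[...,2]<98)&(G[...,2]>60))
rep("fence",(abs(G[...,2]-93.5)<2.5)&(abs(G[...,1])<15)&(abs(G[...,0]+35)<95)&(abs(G[...,0])>42))
print(s["position"],s["contact_force"]); cv2.imwrite("pics/w6.png",im)
E
```

```text
clock: 12.2
position: [523.4, -151.4, 131.3]
ee_rot: [0.997, 0.062, 0.002, 0.034]
contact_force: [0.5, -4.2, 3.2]
gripper_width: 38.2
grasp_force: 11.5
barfar 611 [[19.6, -3.0, 104.9], [28.7, 0.2, 108.1], [37.1, 3.5, 109.3]]
barnear 447 [[-38.3, -3.6, 106.9], [-29.7, -0.1, 108.1], [-21.2, 3.0, 109.2]]
handles 4378 [[-15.0, -17.8, 147.7], [2.1, 9.4, 152.4], [15.1, 19.8, 154.2]]
jaws 745 [[-8.3, -20.3, 69.9], [8.1, 13.9, 84.9], [10.4, 19.3, 93.9]]
fence 2104 [[-90.3, -4.9, 92.1], [-56.9, 0.9, 93.4], [55.3, 6.3, 94.5]]
[ 523.36384971 -151.42425101  131.32424601] [ 0.51901641 -4.24923796  3.21956757]
```

View pics/w6.png

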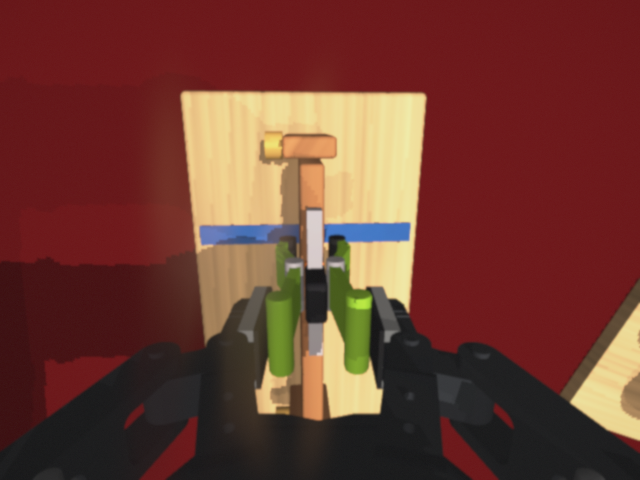

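The jaws at (290,243) and (337,243) straddle the fence, the bar is centred on it and on the stripe, and the foot is about 6.8 mm in (force and depth agree). I back off half the side shift and open further while pressing.

```bash
python3 -m handwheel '[[0,0.0007,0,0,0,0,-0.1],[0,0.0007,0.0005,0,0,0,-0.06],[0,0.0006,0.001,0,0,0,-0.02],[0,0.0006,0.0015,0,0,0,0.02],[0,0.0006,0.0015,0,0,0,0.02]]'
```

```text
clock: 12.88
position: [523.4, -151.1, 129.6]
ee_rot: [0.998, 0.062, 0.002, 0.033]
contact_force: [0.3, -1.5, 3.6]
gripper_width: 43.7
grasp_force: 9.7
```

```bash
python3 -m handwheel '[[0,0,0.0003,0,0,0,0.05],[0,0,0.0006,0,0,0,0.08],[0,0,0.0006,0,0,0,0.1],[0,0,0.0006,0,0,0,0.12],[0,0,0.0006,0,0,0,0.12]]'
```

```text
clock: 13.5
position: [522.9, -151.4, 128.4]
ee_rot: [0.998, 0.062, 0.001, 0.033]
contact_force: [-0.3, -0.1, -0.1]
gripper_width: 47.8
grasp_force: 0.0
```

The fingers are free of the bars and the jaws have bitten. I check the bar height before withdrawing.

```bash
cat > chk.py <<'E'
from h import *
s=read_state(); im,d=get_image("wrist"); P=pose("wrist",s); C=cloud(P,d)
th=np.radians(7.15); c0=np.array([523,-150.5]); ex=np.array([np.cos(th),np.sin(th)]); ey=np.array([-ex[1],ex[0]])
G=np.stack([(C[...,:2]-c0)@ex,(C[...,:2]-c0)@ey,C[...,2]],-1)
def rep(n,m):
    q=G[m]; print(n,m.sum(), np.percentile(q,[3,50,97],axis=0).round(1).tolist() if m.sum() else "")
grn=cv2.inRange(cv2.cvtColor(im,cv2.COLOR_BGR2HSV),(30,80,40),(60,255,255))>0
bar=(abs(G[...,2]-107)<8)&(abs(G[...,1])<8)&(abs(G[...,0])<42)&~grn
rep("barfar",bar&(G[...,0]>19)); rep("barnear",bar&(G[...,0]<-20))
h=grn&(G[...,2]>140); rep("hL",h&(G[...,1]>0)); rep("hR",h&(G[...,1]<0)); rep("jaws",grn&(G[...,2]<98)&(G[...,2]>60))
rep("fence",(abs(G[...,2]-93.5)<2.5)&(abs(G[...,1])<15)&(abs(G[...,0]+35)<95)&(abs(G[...,0])>42))
print(s["clock"],s["position"],s["contact_force"]); cv2.imwrite("pics/w7.png",im)
E
python3 chk.py
```

```text
barfar 650 [[19.7, -2.2, 103.1], [29.0, 1.0, 107.9], [37.0, 4.4, 109.1]]
barnear 448 [[-38.3, -2.2, 106.8], [-29.8, 1.2, 107.9], [-21.2, 4.3, 109.0]]
hL 2295 [[-14.8, 15.2, 146.4], [2.4, 19.7, 151.4], [15.2, 24.6, 153.1]]
hR 2325 [[-15.0, -22.2, 141.5], [2.0, -16.0, 151.7], [15.0, -12.2, 153.4]]
jaws 520 [[-2.4, -16.3, 69.0], [9.8, 11.9, 81.9], [10.3, 18.1, 93.8]]
fence 2153 [[-88.2, -5.0, 92.2], [-55.5, 0.7, 93.5], [55.4, 6.3, 94.6]]
13.5 [ 522.85632012 -151.37973948  128.44973918] [-0.28213112 -0.12144224 -0.06621995]
```

It grips upright and in line: foot about 7 mm in, bar 1 mm off the mark's line, same as the fence. I open and withdraw along the tool axis.

```bash
python3 -m handwheel '[[0,0,0,0,0,0,0.4],[0,0,0,0,0,0,0.8],[0,0,0,0,0,0,0.9],[0,0,0,0,0,0,0.9],[0,0,-0.02,0,0,0,0.9],[0,0,-0.05,0,0,0,0.9],[0,0,-0.08,0,0,0,0.9],[0,0,-0.08,0,0,0,0.9],[0,0,-0.08,0,0,0,0.9]]'; python3 chk.py
```

```text
clock: 14.68
position: [522.2, -146.0, 208.2]
ee_rot: [0.998, 0.062, 0.002, 0.033]
contact_force: [-0.9, -0.5, -0.6]
gripper_width: 81.2
grasp_force: 0.0
barfar 310 [[19.5, -2.5, 105.8], [28.3, 0.8, 107.9], [36.9, 4.2, 109.3]]
barnear 273 [[-38.6, -2.5, 103.1], [-29.4, 1.0, 107.8], [-20.6, 4.4, 109.1]]
hL 904 [[-15.2, 15.2, 148.0], [1.0, 19.6, 151.5], [14.9, 24.1, 153.3]]
hR 911 [[-15.3, -20.9, 141.6], [0.7, -16.0, 152.0], [14.8, -12.3, 153.4]]
jaws 185 [[0.0, -16.0, 69.1], [9.7, 12.1, 81.5], [10.2, 18.0, 91.4]]
fence 1814 [[-123.2, -5.2, 91.9], [-72.0, 0.5, 93.4], [54.3, 6.3, 94.7]]
14.675 [ 522.18175995 -146.01720963  208.2496605 ] [-0.86891287 -0.51232065 -0.60264819]
```

View pics/w7.png

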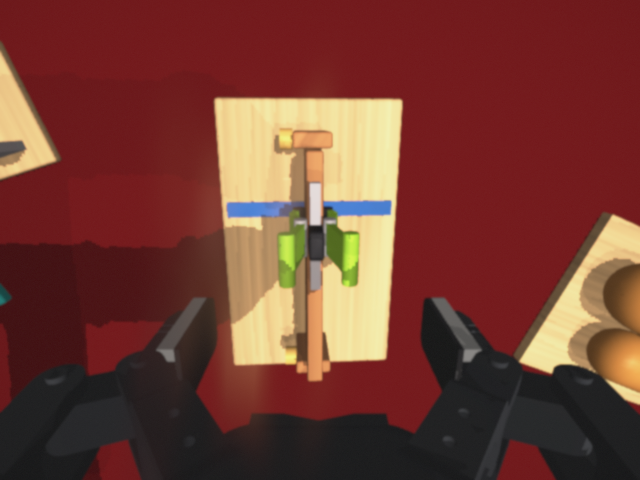

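The clip stands on the fence at (315,235), its bar in line with the fence and unchanged since release. The gripper is clear, so I hand in.

```bash
python3 -c "
from bench import job_done
print(job_done())"
```

```text
the job is handed in; nothing more can be done
None
```

The clip grips the fence by itself at the blue stripe, upright and in line, with its foot pushed in about 7 of 12 mm; the gripper is clear and the job was handed in at about 15 s, with no verdict shown.

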